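# Open a filter housing and tamp its bed of stones level

### The job

Take the clip-on cover off the filter housing by pinching its two tabs together, and lay it right way up on the cutting mat. Then press the heaped stones down with the flat hand tamper until all of them lie in one level layer on the housing's floor, none riding on others, and stand the tamper upright on the bench again, beside the housing. Do not touch the stones with the fingers, and leave the other things on the bench where they are.

Things in the scene. Friction and masses are not known exactly. Their poses are not given: they have to be found in the camera images.
- housing_rim (a point): Centre of the mouth of the open-topped grey filter housing, level with its rim, 91 mm above the bench. A box fixed to the bench, outside 212 (x) x 122 (y) x 91 mm, inside 200 (x) x 110 (y) x 85 mm deep, walls 6 mm; x runs along its long side. Two feet add 27 mm at each end at bench level; a pipe stub 45 mm long sticks out low at its +x end.
- housing_floor (a point): Centre of the housing's inner floor, 6 mm above the bench; axes as the rim's. The stones lie on this floor.
- cover_grip (a point): Point midway between the cover's two pinch tabs, at gripping height: 23 mm above the top of its clear plate (212 (x) x 122 (y) x 4 mm) and 45 mm above the lowest edge of the ribs under it, on which the cover stands when put down. About 0.2 kg. At the start the plate lies on the rim, the ribs inside the housing, and this point is 27 mm above the rim.
- latch_l_tab (a point): Outer face of the pinch tab on the cover's +y side, at gripping height. The two upright black tabs, each 36 mm long (x), 6 mm thick and rising 33 mm above the plate, stand either side of cover_grip, outer faces 56 mm apart along y.
- latch_l (a joint): Travel of that tab, m: 0 latched, 0.009 pressed fully in towards the middle (spring 2 N at 0, 7 N fully in; springs back when let go). Squeezing both tabs together draws two bolts out of windows in the housing's long walls; from about 0.007 on both the cover is free and lifts straight up.
- latch_r (a joint): The same for the tab on the cover's -y side.
- tamper_grip (a point): Centre of the grip of the hand tamper, on the axis of its upright square wooden handle (28 x 28 mm), 128 mm above the underside of its plate, 27 mm below the handle's top. At the bottom a flat steel plate 88 x 88 x 8 mm, its sides parallel to the handle's faces and this point's x and y, and a socket 40 mm wide up to 34 mm. About 0.5 kg. Stands upright on the bench on one side of the housing.
- mat_top (a point): Centre of the top of the dark cutting mat, 260 (x) x 190 (y) mm, 2 mm thick, fixed on the bench on the other side of the housing from the tamper and clear of other things.
- stone1: Grey cobble, an uneven rounded stone about 46 x 44 x 35 mm, 110 g; origin at its middle, so 18 mm above the inner floor when it lies flat on it. Starts lying on the floor, under the heap.
- stone2: Grey cobble, an uneven rounded stone about 46 x 44 x 35 mm, 110 g; origin at its middle, so 18 mm above the inner floor when it lies flat on it. Starts lying on the floor, under the heap.
- stone3: Grey cobble, an uneven rounded stone about 46 x 44 x 35 mm, 110 g; origin at its middle, so 18 mm above the inner floor when it lies flat on it. Starts lying on the floor, under the heap.
- stone4: Grey cobble, an uneven rounded stone about 46 x 44 x 35 mm, 110 g; origin at its middle, so 18 mm above the inner floor when it lies flat on it. Starts lying on the floor, under the heap.
- stone5: Grey cobble, an uneven rounded stone about 46 x 44 x 35 mm, 110 g; origin at its middle, so 18 mm above the inner floor when it lies flat on it. Starts lying on the floor, under the heap.
- stone6: Grey cobble, an uneven rounded stone about 46 x 44 x 35 mm, 110 g; origin at its middle, so 18 mm above the inner floor when it lies flat on it. Starts lying on the floor, under the heap.
- stone7: Grey cobble, an uneven rounded stone about 43 x 42 x 33 mm, 80 g; origin at its middle, so 18 mm above the inner floor when it lies flat on it. Starts riding on others, its middle above 30 mm; pressed firmly with the tamper (15 to 20 N, one to four times) it pushes them apart and goes down between them; the floor has room for all eight in one layer.
- stone8: Grey cobble, an uneven rounded stone about 43 x 42 x 33 mm, 80 g; origin at its middle, so 18 mm above the inner floor when it lies flat on it. Starts riding on others, its middle above 30 mm; pressed firmly with the tamper (15 to 20 N, one to four times) it pushes them apart and goes down between them; the floor has room for all eight in one layer.
- tape_roll: Roll of paper tape lying flat, 96 mm across, 25 mm high; a bystander.
- mug: White mug, 76 mm across, 88 mm high; a bystander.
- screwdriver: Screwdriver, 190 mm long, lying; a bystander.
Things that resemble listed ones, but are neither listed nor needed, are in the scene too. What is shaped like the part that bears tamper_grip but green or purple is not meant.

How it is judged:
By the outcome, as a careful person would: the job done as asked, in the order asked, and still so for the second after the job is handed in, with the robot touching nothing.
It also fails if it takes over 64 s, if anything falls off the work surface, if the arm or the gripper's body presses on something with over 40 N, if the wrist force passes 120 N, or if a joint passes its speed limit or range.

### The arm

A 6-joint arm with a two-finger parallel gripper is mounted at the origin on the work surface. World frame = base frame: x ahead of the robot, y to its left, z up, the work surface at z = 0. Lengths are in m, angles in degrees, forces in N, time in s.
With the tool pointing down it reaches from about 0.3 to 0.75 m from the base axis. Payload 8.5 kg.
Tool frame: the origin (TCP) lies between the finger pads; the fingertips stand env.finger_overhang ahead of it and the grasp point (between the pads) lies 2 mm behind it (env.finger_overhang is the distance from the TCP to the fingertips, in m); z points along the fingers, y is the line along which they close (so a half turn about z gives the same grasp; the last joint's range is limited). The gripper opens to 85 mm and grips with 20 to 120 N. Pads are 22 mm wide; open, the fingers measure 114 mm over their backs; the gripper's body (76 mm by 85 mm) begins 54 mm behind the grasp point. The pads swing forward as they close: fully open they stand 13 mm farther back than shut.
Start: joints at [60.373, 21.807, 74.336, -0, 83.858, -12.336], TCP at [0.163, 0.525, 0.248] pointing down, gripper open.
Joint ranges: [-178.18, 178.18], [-50.72, 133.34], [12.68, 142.11], [-81.47, 261.47], [9.98, 163.14], [-165.26, 165.26]. Speed limits (degrees/s): [136.94, 136.94, 180, 180, 180, 180].

### API

Orientations are given as a 3x3 rotation matrix whose columns are the frame's x, y, z axes.
In Python, from rig import env gives the robot as it stands. The module is installed in compiled form; this text tells all that it offers.
- The arm moves only by the tool jog_arm, never from a script. Its arguments are lists of equal length, an entry for each row: "hand": the finger opening in m, from 0 to 0.0854; "travel": the shift along the world's x, y, z in m, a list of three; "yaw": the turn about the world's z in rad. A call has exactly 5 rows; each row shifts and turns the commanded pose from where the row before left it; what a row does not reach is not made up. A row lasts 1/8 s, in which the tool goes at most 62.5 mm and 10.7 degrees, less where a joint would pass 70% of its speed; a pose out of reach is approached as far as the arm can. A call is refused whole if a number of a shift passes 0.0625 or a number of a turn 0.188, either way. A call with a gripper value outside its range is refused whole. The fingers move at their own pace and stop on an object; "grip_force" is the grip in N (left out, the last holds). Time passes only in rows, so rows that do not move let the fingers close, or fill a call up. It gives the time, the measured TCP pose, the force, the opening and the grip force at its end, in the units of the state.
- env.observe(): the state, without advancing time (a new reading comes with each control period).
- env.get_image(name): name is "scene" or "top"; returns the picture (480x640x3 uint8, red, green, blue); there is no depth.
- env.calibration(name): a dict with "fx", "fy", "cx", "cy" (pixels), "position" and "rotation" of the camera in the world. Camera axes: x right, y down, z forward; pixel columns grow to the right and rows downward; lengths in m; the calibration is good to about 2 mm. A picture is of the moment at which its call begins. calibration takes no time and is no camera call.
- env.close_job(): hands the job in; it is judged then, once.
The state is a dict: "time_s": time; "q": joint angles; "qvel": joint speeds; "joint_efforts": joint torques, N m; "position": TCP position; "tool_rot": TCP orientation; "ft_force": force on the tool from outside, world axes, zero at the start; "wrist_torque": the same for the moment, N m; "grip_width": finger opening in m; "gripper_force": force on a finger pad.
Only numpy, scipy, OpenCV 4.12 (cv2) and the standard library are available. Lean on these libraries where they do the work, as an engineer would, in place of code of your own. Each camera call takes 0.05 s, during which the arm holds its last target. There are 200 camera calls.

## Working session

There is one attempt and no reset: what is moved stays moved. The work goes in short steps, Python scripts to look and compute and a tool call to move; the robot and the scene stay as the last step left them, time stands still between calls to the robot, and variables do not carry over. Pictures are saved under pics/ and viewed, at most 10 in all, crops included, and the job is handed in when it is done.

Besides the shell and the picture viewer there is one more tool, called as name(argument=value, ...), one argument or row to a line, values as JSON. jog_arm: Moves the arm, as the interface text tells. Its arguments: {"type":"object","properties":{"hand":{"type":"array"},"travel":{"type":"array"},"yaw":{"type":"array"},"grip_force":{"type":"number"}},"required":["hand","travel","yaw"]}

```bash
mkdir -p pics; python3 - <<'E'
from rig import env
import cv2
for n in("scene","top"):
    cv2.imwrite(f"pics/{n}0.png",env.get_image(n)[:,:,::-1]); c=env.calibration(n); print(n,c)
o=env.observe(); print(o, env.finger_overhang)
E
```

```text
scene {'fx': 606.7817711832781, 'fy': 606.7817711832781, 'cx': 330.65076337710286, 'cy': 244.32094997070658, 'position': array([ 1.56401603, -0.66416282,  0.98956886]), 'rotation': array([[ 0.5407439 ,  0.49300587, -0.68157263],
       [ 0.84086803, -0.29447975,  0.45411742],
       [ 0.02317322, -0.81867386, -0.573791  ]])}
top {'fx': 552.5894959815981, 'fy': 552.5894959815981, 'cx': 313.1610832859196, 'cy': 235.00948978815433, 'position': array([0.34562194, 0.04049259, 1.41519885]), 'rotation': array([[-0.00819696, -0.99049832,  0.13728035],
       [-0.99992712,  0.00690207, -0.00990585],
       [ 0.00886421, -0.13735154, -0.9904827 ]])}
{'time_s': 0.1, 'q': array([ 6.03730759e+01,  2.18384238e+01,  7.43809615e+01, -7.67005363e-05,
        8.38573995e+01, -1.23372681e+01]), 'qvel': array([ 0.00622755, -0.07573541, -0.1138209 ,  0.06495303,  0.06213309,
       -0.0762268 ]), 'joint_efforts': array([ 3.44586610e-03, -4.49220085e+01, -2.31651467e+01, -2.55302457e-04,
        3.68978275e-03,  3.15275213e-05]), 'position': array([0.16335303, 0.52492398, 0.24775813]), 'tool_rot': array([[-9.54814420e-01,  2.97201929e-01, -6.61345122e-04],
       [ 2.97202528e-01,  9.54813751e-01, -1.16559762e-03],
       [ 2.85043554e-04, -1.30948286e-03, -9.99999102e-01]]), 'ft_force': array([0.23776383, 0.4382132 , 0.90824753]), 'wrist_torque': array([-0.04616383, -0.00067272, -0.00658782]), 'gripper_force': 0.0, 'grip_width': 0.08539972873376687} 0.017
```

View pics/top0.png

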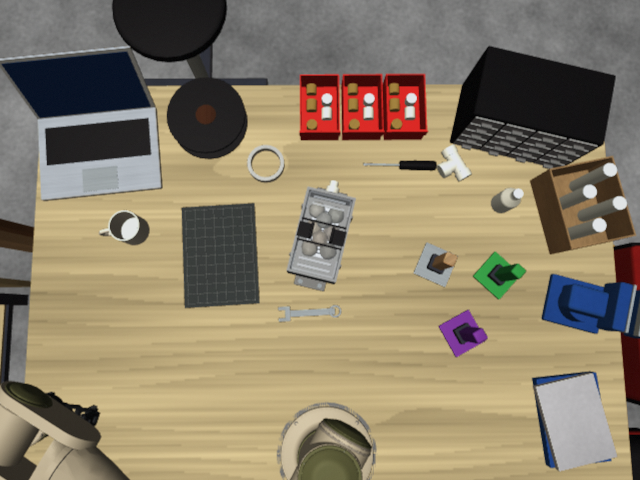

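View pics/scene0.png

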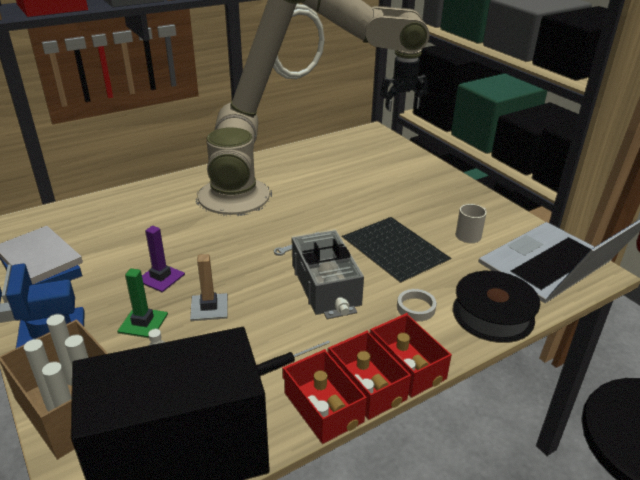

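The top view shows the housing at about (322,236), the mat at (220,255), the wooden tamper at (436,264), the mug at (126,228) and a wrench at (310,313). I'll enlarge crops of the housing and tamper.

```bash
cat > h.py <<'E'
import numpy as np, cv2
from rig import env
def ray(n,u,v,z):
    c=env.calibration(n); d=c['rotation']@np.array([(u-c['cx'])/c['fx'],(v-c['cy'])/c['fy'],1])
    p=c['position']; return p+d*(z-p[2])/d[2]
def proj(n,P):
    c=env.calibration(n); q=c['rotation'].T@(np.asarray(P)-c['position'])
    return np.array([c['fx']*q[0]/q[2]+c['cx'],c['fy']*q[1]/q[2]+c['cy']])
def crop(img,x,y,w,h,s): return cv2.resize(img[y:y+h,x:x+w],None,fx=s,fy=s,interpolation=cv2.INTER_CUBIC)
E
python3 - <<'E'
from h import *
t=cv2.imread('pics/top0.png'); s=cv2.imread('pics/scene0.png')
a=crop(t,275,175,100,120,5); b=crop(t,405,235,60,60,5); 
o=np.zeros((600,800,3),np.uint8); o[:,:500]=a; o[:300,500:]=b; o[300:,500:]=crop(s,180,245,60,60,5)[:300]
cv2.imwrite('pics/c1.png',o)
E
```

```text
(no output)
```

View pics/c1.png

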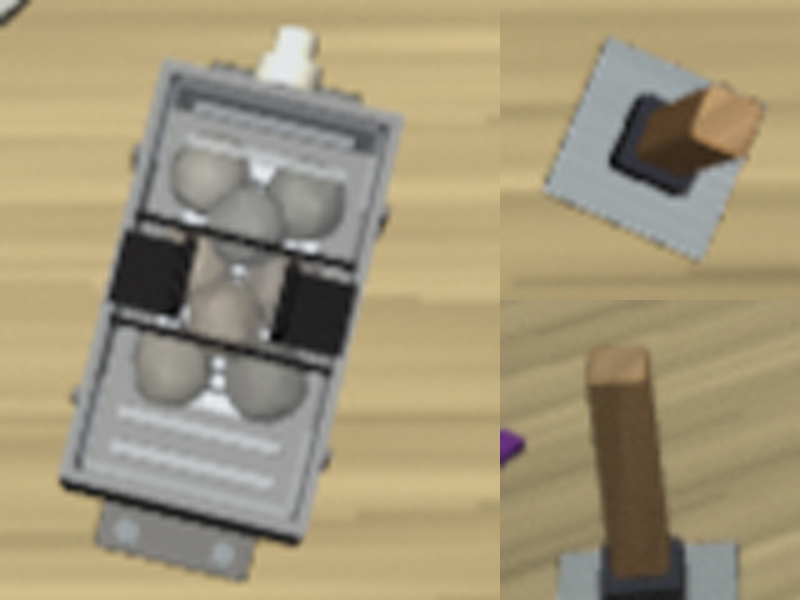

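```bash
python3 - <<'E'
from h import *
def box(name,pts,z):
    P=np.array([ray('top',u,v,z)[:2] for u,v in pts]); c=P.mean(0)
    e=[P[(i+1)%4]-P[i] for i in range(4)]
    print(name,c.round(4),'sides',[round(np.linalg.norm(x),4) for x in e],'ang',[round(np.degrees(np.arctan2(x[1],x[0])),1) for x in e])
    return c
A=lambda l:[(275+x/5,175+y/5) for x,y in l]; B=lambda l:[(405+(x-500)/5,235+y/5) for x,y in l]
box('housing',A([(167,62),(403,115),(300,540),(62,480)]),.095)
box('tamp plate',B([(610,38),(762,105),(700,262),(545,190)]),.008)
box('tamp top',B([(715,85),(764,105),(742,158),(693,140)]),.155)
box('mat',[(182,206),(254,203),(259,302),(186,307)],.002)
box('tabs', A([(122,232),(355,273),(342,355),(112,312)]),.128)
for n,p,z in[('mug',(126,228),.05),('tape',(266,163),.02),('wrenchL',(279,314),.003),('wrenchR',(340,312),.003),('green',(497,275),.008),('purple',(462,333),.008),('sdL',(365,164),.01),('sdR',(435,166),.01)]: print(n,ray('top',*p,z)[:2].round(3))
E
```

```text
housing [0.53   0.0067] sides [np.float64(0.118), np.float64(0.2129), np.float64(0.1172), np.float64(0.2102)] ang [np.float64(-103.3), np.float64(165.6), np.float64(75.4), np.float64(-14.2)]
tamp plate [ 0.4619 -0.2867] sides [np.float64(0.0845), np.float64(0.0873), np.float64(0.0862), np.float64(0.0858)] ang [np.float64(-114.6), np.float64(156.3), np.float64(64.4), np.float64(-24.9)]
tamp top [ 0.4616 -0.2871] sides [np.float64(0.0241), np.float64(0.0267), np.float64(0.0237), np.float64(0.0276)] ang [np.float64(-113.0), np.float64(155.3), np.float64(69.2), np.float64(-23.8)]
mat [0.4943 0.2651] sides [np.float64(0.1868), np.float64(0.2561), np.float64(0.1849), np.float64(0.2606)] ang [np.float64(-87.9), np.float64(-176.8), np.float64(93.4), np.float64(3.6)]
tabs [0.5273 0.0079] sides [np.float64(0.1115), np.float64(0.0394), np.float64(0.1099), np.float64(0.0384)] ang [np.float64(-100.5), np.float64(170.2), np.float64(78.9), np.float64(-7.3)]
mug [0.556 0.493]
tape [0.728 0.147]
wrenchL [0.34  0.114]
wrenchR [ 0.344 -0.04 ]
green [ 0.434 -0.442]
purple [ 0.289 -0.346]
sdL [ 0.727 -0.111]
sdR [ 0.721 -0.294]
```

Housing is at about (0.530, 0.007) with yaw -14.3°. The tamper is at (0.462, -0.287) with yaw -24.5°, and the mat is centred at (0.494, 0.265) with yaw about 3°. I'll move above the cover first.

jog_arm(
  hand=[0.085, 0.085, 0.085, 0.085, 0.085],
  travel=[
    [0.0245, -0.0345, 0],
    [0.0245, -0.0345, 0],
    [0.0245, -0.0345, 0],
    [0.0245, -0.0345, 0],
    [0.0245, -0.0345, 0],
  ],
  yaw=[0.01, 0.01, 0.01, 0.01, 0.012],
  grip_force=25,
)

```text
time_s: 0.72
position: [0.2865, 0.3514, 0.2481]
tool_rot: [[-0.969, 0.247, -0.0], [0.247, 0.969, -0.0], [0.0, -0.0, -1.0]]
ft_force: [-0.2, 0.0, -0.6]
grip_width: 0.0851
gripper_force: 0.0
```

jog_arm(
  hand=[0.085, 0.085, 0.085, 0.085, 0.085],
  travel=[
    [0.0245, -0.0345, 0],
    [0.0245, -0.0345, 0],
    [0.0245, -0.0345, 0],
    [0.0245, -0.0345, 0],
    [0.0245, -0.0345, 0],
  ],
  yaw=[0, 0, 0, 0, 0],
)

```text
time_s: 1.35
position: [0.409, 0.1789, 0.2481]
tool_rot: [[-0.969, 0.247, -0.0], [0.247, 0.969, -0.0], [0.0, -0.0, -1.0]]
ft_force: [0.2, 1.1, 0.0]
grip_width: 0.085
gripper_force: 0.0
```

jog_arm(
  hand=[0.085, 0.085, 0.085, 0.085, 0.085],
  travel=[
    [0.0245, -0.0345, 0],
    [0.0245, -0.0345, 0],
    [0.0245, -0.0345, 0],
    [0.0245, -0.0345, 0],
    [0.024, -0.035, 0],
  ],
  yaw=[0, 0, 0, 0, 0],
)

```text
time_s: 1.98
position: [0.531, 0.0059, 0.248]
tool_rot: [[-0.969, 0.247, -0.001], [0.247, 0.969, 0.0], [0.001, 0.0, -1.0]]
ft_force: [0.5, 1.5, 0.6]
grip_width: 0.0851
gripper_force: 0.0
```

jog_arm(
  hand=[0.085, 0.085, 0.085, 0.085, 0.085],
  travel=[
    [0, 0, -0.03],
    [0, 0, -0.03],
    [0, 0, -0.02],
    [0, 0, 0],
    [0, 0, 0],
  ],
  yaw=[0, 0, 0, 0, 0],
)

```text
time_s: 2.6
position: [0.5308, 0.0071, 0.1691]
tool_rot: [[-0.969, 0.247, 0.001], [0.247, 0.969, -0.0], [-0.001, 0.0, -1.0]]
ft_force: [0.2, 0.4, 0.5]
grip_width: 0.0849
gripper_force: 0.0
```

jog_arm(
  hand=[0.085, 0.085, 0.085, 0.085, 0.085],
  travel=[
    [0, 0, -0.02],
    [0, 0, -0.02],
    [0, 0, -0.011],
    [0, 0, 0],
    [0, 0, 0],
  ],
  yaw=[0, 0, 0, 0, 0],
)

```text
time_s: 3.22
position: [0.5309, 0.007, 0.1182]
tool_rot: [[-0.969, 0.247, 0.002], [0.247, 0.969, -0.0], [-0.002, 0.0, -1.0]]
ft_force: [1.2, 0.1, 0.9]
grip_width: 0.0849
gripper_force: 0.0
```

jog_arm(
  hand=[0.07, 0.06, 0.05, 0.04, 0.034],
  travel=[
    [0, 0, 0],
    [0, 0, 0],
    [0, 0, 0],
    [0, 0, 0],
    [0, 0, 0],
  ],
  yaw=[0, 0, 0, 0, 0],
  grip_force=30,
)

```text
time_s: 3.85
position: [0.5311, 0.0077, 0.1186]
tool_rot: [[-0.969, 0.247, 0.003], [0.247, 0.969, 0.001], [-0.002, 0.002, -1.0]]
ft_force: [-1.8, 5.8, 12.1]
grip_width: 0.0355
gripper_force: 29.8
```

jog_arm(
  hand=[0.034, 0.034, 0.034, 0.034, 0.034],
  travel=[
    [0, 0, 0],
    [0, 0, 0],
    [0, 0, 0],
    [0, 0, 0],
    [0, 0, 0],
  ],
  yaw=[0, 0, 0, 0, 0],
)

```text
time_s: 4.47
position: [0.5311, 0.0078, 0.1186]
tool_rot: [[-0.969, 0.247, 0.003], [0.247, 0.969, 0.001], [-0.002, 0.001, -1.0]]
ft_force: [-0.3, 5.4, 11.8]
grip_width: 0.0357
gripper_force: 29.7
```

jog_arm(
  hand=[0.034, 0.034, 0.034, 0.034, 0.034],
  travel=[
    [0, 0, 0.005],
    [0, 0, 0.01],
    [0, 0, 0.015],
    [0, 0, 0.015],
    [0, 0, 0],
  ],
  yaw=[0, 0, 0, 0, 0],
)

```text
time_s: 5.1
position: [0.5306, 0.0069, 0.1628]
tool_rot: [[-0.969, 0.247, 0.001], [0.247, 0.969, -0.001], [-0.001, -0.0, -1.0]]
ft_force: [-0.5, 0.9, -2.0]
grip_width: 0.0353
gripper_force: 31.1
```

```bash
python3 - <<'E'
from h import *
a=env.get_image('scene')[:,:,::-1]; b=env.get_image('top')[:,:,::-1]
o=np.hstack([crop(a,270,190,110,140,3.6),crop(b,270,170,110,140,3.6)]); cv2.imwrite('pics/c2.png',o)
E
```

```text
(no output)
```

View pics/c2.png

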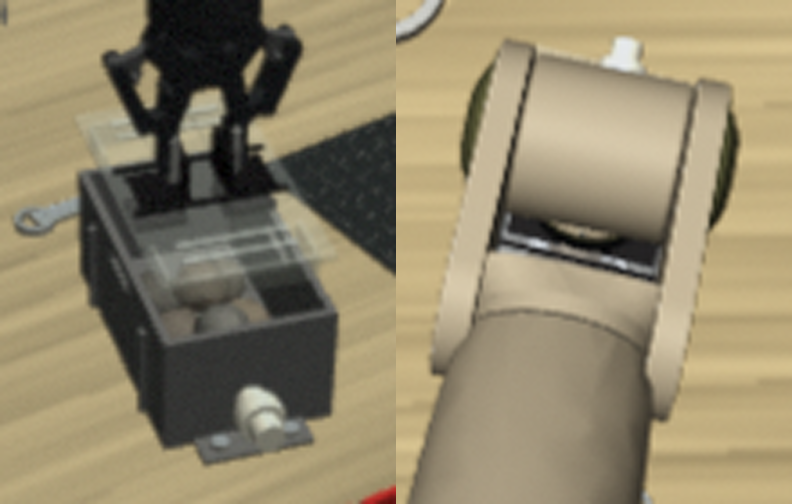

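The cover is free and level in the fingers, and the housing shows below it. Carrying it to the mat.

jog_arm(
  hand=[0.034, 0.034, 0.034, 0.034, 0.034],
  travel=[
    [0, 0, 0.02],
    [0, 0.01, 0.02],
    [-0.003, 0.025, 0],
    [-0.004, 0.03, 0],
    [-0.004, 0.03, 0],
  ],
  yaw=[0, 0, 0.04, 0.04, 0.04],
)

```text
time_s: 5.82
position: [0.519, 0.1029, 0.2013]
tool_rot: [[-0.992, 0.129, -0.002], [0.129, 0.992, -0.0], [0.002, -0.0, -1.0]]
ft_force: [0.5, 0.0, -1.7]
grip_width: 0.0355
gripper_force: 31.1
```

jog_arm(
  hand=[0.034, 0.034, 0.034, 0.034, 0.034],
  travel=[
    [-0.004, 0.03, 0],
    [-0.004, 0.03, 0],
    [-0.004, 0.03, 0],
    [-0.005, 0.03, -0.02],
    [-0.005, 0.028, -0.03],
  ],
  yaw=[0.04, 0.04, 0.04, 0.04, 0.02],
)

```text
time_s: 6.45
position: [0.4973, 0.251, 0.1514]
tool_rot: [[-0.999, -0.051, 0.0], [-0.051, 0.999, -0.0], [-0.0, -0.0, -1.0]]
ft_force: [1.6, 0.8, -2.0]
grip_width: 0.035
gripper_force: 31.1
```

jog_arm(
  hand=[0.034, 0.034, 0.034, 0.034, 0.034],
  travel=[
    [-0.004, 0.015, -0.03],
    [0, 0, -0.03],
    [0, 0, -0.025],
    [0, 0, -0.01],
    [0, 0, 0],
  ],
  yaw=[0, 0, 0, 0, 0],
)

```text
time_s: 7.08
position: [0.4933, 0.265, 0.0568]
tool_rot: [[-0.999, -0.05, -0.001], [-0.05, 0.999, -0.0], [0.001, -0.0, -1.0]]
ft_force: [-1.0, 0.3, -1.9]
grip_width: 0.0351
gripper_force: 31.1
```

jog_arm(
  hand=[0.034, 0.034, 0.034, 0.034, 0.034],
  travel=[
    [0, 0, -0.004],
    [0, 0, -0.003],
    [0, 0, -0.002],
    [0, 0, 0],
    [0, 0, 0],
  ],
  yaw=[0, 0, 0, 0, 0],
)

```text
time_s: 7.7
position: [0.4935, 0.2651, 0.0484]
tool_rot: [[-0.999, -0.05, 0.0], [-0.05, 0.999, 0.0], [-0.0, 0.0, -1.0]]
ft_force: [0.4, -0.3, -1.5]
grip_width: 0.0348
gripper_force: 31.1
```

Not touching yet, so I'll ease down a little more.

jog_arm(
  hand=[0.034, 0.034, 0.034, 0.034, 0.034],
  travel=[
    [0, 0, -0.0007],
    [0, 0, -0.0007],
    [0, 0, -0.0006],
    [0, 0, 0],
    [0, 0, 0],
  ],
  yaw=[0, 0, 0, 0, 0],
)

```text
time_s: 8.32
position: [0.4936, 0.2652, 0.0478]
tool_rot: [[-0.999, -0.05, 0.001], [-0.05, 0.999, 0.0], [-0.001, 0.0, -1.0]]
ft_force: [-4.3, -1.1, 12.3]
grip_width: 0.0356
gripper_force: 34.3
```

jog_arm(
  hand=[0.045, 0.06, 0.075, 0.085, 0.085],
  travel=[
    [0, 0, 0],
    [0, 0, 0],
    [0, 0, 0],
    [0, 0, 0.02],
    [0, 0, 0.04],
  ],
  yaw=[0, 0, 0, 0, 0],
)

```text
time_s: 8.95
position: [0.4929, 0.2649, 0.1058]
tool_rot: [[-0.999, -0.05, -0.003], [-0.05, 0.999, -0.001], [0.003, -0.001, -1.0]]
ft_force: [0.4, 0.1, -0.7]
grip_width: 0.085
gripper_force: 0.0
```

jog_arm(
  hand=[0.085, 0.085, 0.085, 0.085, 0.085],
  travel=[
    [0, 0, 0.05],
    [0, 0, 0.05],
    [0, -0.03, 0.04],
    [-0.002, -0.045, 0],
    [-0.002, -0.045, 0],
  ],
  yaw=[0, 0, -0.04, -0.04, -0.04],
)

```text
time_s: 9.57
position: [0.4893, 0.144, 0.2468]
tool_rot: [[-0.998, 0.07, 0.001], [0.07, 0.998, 0.0], [-0.001, 0.0, -1.0]]
ft_force: [0.8, 0.1, -0.7]
grip_width: 0.0852
gripper_force: 0.0
```

jog_arm(
  hand=[0.085, 0.085, 0.085, 0.085, 0.085],
  travel=[
    [-0.003, -0.05, 0],
    [-0.003, -0.05, 0],
    [-0.003, -0.05, 0],
    [-0.003, -0.05, 0],
    [-0.003, -0.05, 0],
  ],
  yaw=[-0.04, -0.04, -0.04, -0.04, -0.04],
)

```text
time_s: 10.2
position: [0.4742, -0.1065, 0.2464]
tool_rot: [[-0.963, 0.268, 0.0], [0.268, 0.963, -0.0], [-0.0, -0.0, -1.0]]
ft_force: [1.4, 0.9, 0.6]
grip_width: 0.085
gripper_force: 0.0
```

jog_arm(
  hand=[0.085, 0.085, 0.085, 0.085, 0.085],
  travel=[
    [-0.003, -0.05, 0],
    [-0.003, -0.05, 0],
    [-0.003, -0.05, 0],
    [-0.003, -0.032, 0],
    [0, 0, 0],
  ],
  yaw=[-0.04, -0.04, -0.04, -0.038, 0],
)

```text
time_s: 10.82
position: [0.4621, -0.2888, 0.2459]
tool_rot: [[-0.909, 0.418, -0.0], [0.418, 0.909, 0.0], [0.0, -0.0, -1.0]]
ft_force: [-0.3, 0.2, 0.9]
grip_width: 0.0849
gripper_force: 0.0
```

```bash
python3 - <<'E'
from h import *
o=env.observe();print(o['position'],o['tool_rot'][:,1])
b=env.get_image('top')[:,:,::-1]
cv2.imwrite('pics/top1.png',b)
s=env.get_image('scene')[:,:,::-1]
o=np.zeros((600,800,3),np.uint8); o[:,:500]=crop(b,275,175,100,120,5); o[:300,500:]=crop(b,165,195,100,100,3); o[300:,500:]=crop(s,150,180,120,120,2.5)
cv2.imwrite('pics/c3.png',o)
E
```

```text
[ 0.46207651 -0.2887508   0.24586915] [ 4.17533706e-01  9.08661434e-01 -5.01914186e-05]
```

View pics/c3.png

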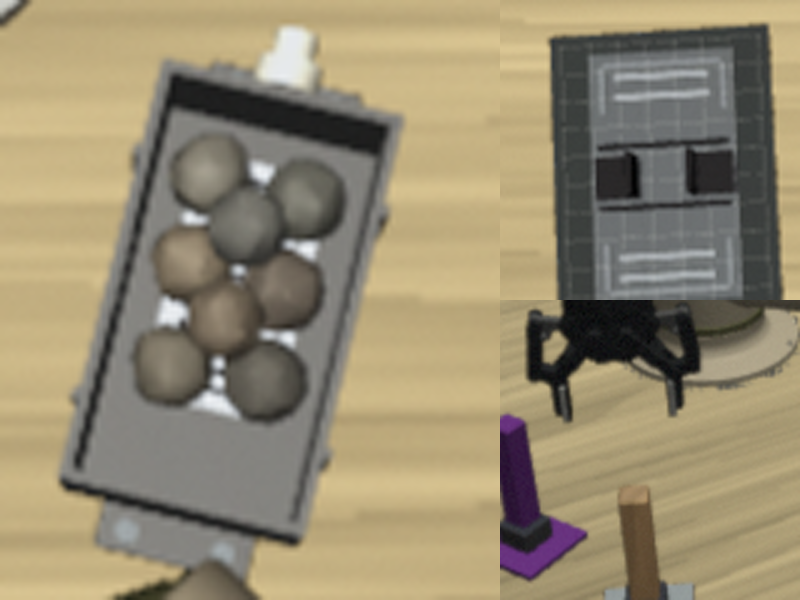

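The cover lies on the mat, right way up. In the crop, two riding stones show at about (247,222) and (225,317), on top of six. Now I'll grasp the tamper.

jog_arm(
  hand=[0.085, 0.085, 0.085, 0.085, 0.085],
  travel=[
    [0, 0.002, -0.03],
    [0, 0, -0.035],
    [0, 0, -0.035],
    [0, 0, -0.02],
    [0, 0, 0],
  ],
  yaw=[0, 0, 0, 0, 0],
)

```text
time_s: 11.55
position: [0.4623, -0.2834, 0.1255]
tool_rot: [[-0.911, 0.413, -0.002], [0.413, 0.911, 0.002], [0.003, 0.001, -1.0]]
ft_force: [-0.0, -0.2, 1.6]
grip_width: 0.0851
gripper_force: 0.0
```

jog_arm(
  hand=[0.06, 0.045, 0.033, 0.024, 0.024],
  travel=[
    [0, 0, 0],
    [0, 0, 0],
    [0, 0, 0],
    [0, 0, 0],
    [0, 0, 0],
  ],
  yaw=[0, 0, 0, 0, 0],
  grip_force=70,
)

```text
time_s: 12.18
position: [0.4627, -0.2849, 0.127]
tool_rot: [[-0.91, 0.415, 0.001], [0.415, 0.91, -0.001], [-0.001, -0.0, -1.0]]
ft_force: [-0.3, 2.3, 6.1]
grip_width: 0.0274
gripper_force: 70.4
```

jog_arm(
  hand=[0.024, 0.024, 0.024, 0.024, 0.024],
  travel=[
    [0, 0, 0],
    [0, 0, 0],
    [0, 0, 0.005],
    [0, 0, 0.01],
    [0, 0, 0],
  ],
  yaw=[0, 0, 0, 0, 0],
)

```text
time_s: 12.8
position: [0.4626, -0.2851, 0.142]
tool_rot: [[-0.91, 0.415, 0.001], [0.415, 0.91, -0.001], [-0.001, -0.0, -1.0]]
ft_force: [0.7, -0.4, -4.8]
grip_width: 0.027
gripper_force: 69.5
```

```bash
python3 - <<'E'
from h import *
o=env.observe();print(o['position'],o['tool_rot'].round(3),o['ft_force'],o['wrist_torque'])
A=lambda x,y:(275+x/5,175+y/5)
a=np.radians(-14.3);R=np.array([[np.cos(a),-np.sin(a)],[np.sin(a),np.cos(a)]]);c=np.array([.530,.007])
for n,p,z in [('A',(247,222),.055),('B',(225,317),.055)]+[('f',p,.024) for p in[(209,170),(306,198),(188,262),(285,290),(172,365),(266,381)]]:
    w=ray('top',*A(*p),z)[:2]; print(n,w.round(3),'local',(R.T@(w-c)).round(3))
E
```

```text
[ 0.46264335 -0.28513764  0.14196984] [[-0.91   0.415  0.001]
 [ 0.415  0.91  -0.001]
 [-0.001 -0.    -1.   ]] [ 0.66954358 -0.35385777 -4.76687833] [-0.02809596  0.04280574 -0.01499654]
A [ 0.573 -0.001] local [0.044 0.002]
B [0.526 0.01 ] local [-0.005  0.002]
f [0.606 0.017] local [0.071 0.028]
f [ 0.591 -0.033] local [ 0.069 -0.024]
f [0.558 0.028] local [0.022 0.027]
f [ 0.543 -0.021] local [ 0.02  -0.024]
f [0.505 0.036] local [-0.031  0.022]
f [ 0.497 -0.011] local [-0.028 -0.026]
```

jog_arm(
  hand=[0.024, 0.024, 0.024, 0.024, 0.024],
  travel=[
    [0, 0, 0.03],
    [0, 0, 0.045],
    [0, 0, 0.045],
    [0.005, 0.03, 0],
    [0.005, 0.035, 0],
  ],
  yaw=[0, 0, 0, 0.03, 0.03],
)

```text
time_s: 13.42
position: [0.4723, -0.2194, 0.2613]
tool_rot: [[-0.933, 0.36, 0.0], [0.36, 0.933, 0.0], [-0.0, 0.0, -1.0]]
ft_force: [-0.1, 0.1, -6.7]
grip_width: 0.0272
gripper_force: 71.0
```

jog_arm(
  hand=[0.024, 0.024, 0.024, 0.024, 0.024],
  travel=[
    [0.006, 0.04, 0],
    [0.006, 0.04, 0],
    [0.006, 0.04, 0],
    [0.006, 0.04, 0],
    [0.006, 0.04, 0],
  ],
  yaw=[0.03, 0.03, 0.03, 0.028, 0],
)

```text
time_s: 14.05
position: [0.5023, -0.0185, 0.2611]
tool_rot: [[-0.969, 0.247, -0.001], [0.247, 0.969, 0.0], [0.001, -0.0, -1.0]]
ft_force: [0.9, -0.1, -5.6]
grip_width: 0.0271
gripper_force: 71.0
```

jog_arm(
  hand=[0.024, 0.024, 0.024, 0.024, 0.024],
  travel=[
    [0.006, 0.034, 0],
    [0, 0, -0.01],
    [0, 0, -0.025],
    [0, 0, -0.015],
    [0, 0, 0],
  ],
  yaw=[0, 0, 0, 0, 0],
)

```text
time_s: 14.68
position: [0.5078, 0.0137, 0.2101]
tool_rot: [[-0.969, 0.248, -0.003], [0.248, 0.969, 0.0], [0.003, -0.0, -1.0]]
ft_force: [-1.2, 0.2, -5.6]
grip_width: 0.0272
gripper_force: 71.5
```

Underside is at about 0.083, just below the rim. Going down gently.

jog_arm(
  hand=[0.024, 0.024, 0.024, 0.024, 0.024],
  travel=[
    [0, 0, -0.005],
    [0, 0, -0.004],
    [0, 0, -0.003],
    [0, 0, -0.002],
    [0, 0, 0],
  ],
  yaw=[0, 0, 0, 0, 0],
)

```text
time_s: 15.3
position: [0.5085, 0.0142, 0.1973]
tool_rot: [[-0.969, 0.247, -0.0], [0.247, 0.969, -0.0], [0.0, -0.0, -1.0]]
ft_force: [-0.1, 0.3, -5.8]
grip_width: 0.0275
gripper_force: 71.6
```

jog_arm(
  hand=[0.024, 0.024, 0.024, 0.024, 0.024],
  travel=[
    [0, 0, -0.0012],
    [0, 0, -0.0012],
    [0, 0, -0.0012],
    [0, 0, -0.0012],
    [0, 0, 0],
  ],
  yaw=[0, 0, 0, 0, 0],
)

```text
time_s: 15.92
position: [0.5084, 0.0141, 0.1924]
tool_rot: [[-0.969, 0.247, -0.0], [0.247, 0.969, 0.0], [0.0, 0.0, -1.0]]
ft_force: [-0.7, 0.8, -5.5]
grip_width: 0.0275
gripper_force: 71.6
```

jog_arm(
  hand=[0.024, 0.024, 0.024, 0.024, 0.024],
  travel=[
    [0, 0, -0.0012],
    [0, 0, -0.0012],
    [0, 0, -0.0012],
    [0, 0, -0.0012],
    [0, 0, 0],
  ],
  yaw=[0, 0, 0, 0, 0],
)

```text
time_s: 16.55
position: [0.5084, 0.0141, 0.1876]
tool_rot: [[-0.969, 0.247, -0.0], [0.247, 0.969, 0.0], [0.0, 0.0, -1.0]]
ft_force: [-0.4, 0.4, -5.6]
grip_width: 0.027
gripper_force: 71.6
```

jog_arm(
  hand=[0.024, 0.024, 0.024, 0.024, 0.024],
  travel=[
    [0, 0, -0.0012],
    [0, 0, -0.0012],
    [0, 0, -0.0012],
    [0, 0, -0.0012],
    [0, 0, 0],
  ],
  yaw=[0, 0, 0, 0, 0],
)

```text
time_s: 17.18
position: [0.5084, 0.0142, 0.1828]
tool_rot: [[-0.969, 0.247, -0.0], [0.247, 0.969, 0.0], [0.0, 0.0, -1.0]]
ft_force: [1.4, -0.8, -2.3]
grip_width: 0.0272
gripper_force: 72.2
```

Contact with the underside at about 0.056. Pressing now.

jog_arm(
  hand=[0.024, 0.024, 0.024, 0.024, 0.024],
  travel=[
    [0, 0, -0.001],
    [0, 0, -0.001],
    [0, 0, 0],
    [0, 0, 0],
    [0, 0, 0],
  ],
  yaw=[0, 0, 0, 0, 0],
)

```text
time_s: 17.8
position: [0.5083, 0.0142, 0.1807]
tool_rot: [[-0.969, 0.247, -0.001], [0.247, 0.969, 0.0], [0.001, 0.0, -1.0]]
ft_force: [0.3, 1.0, -3.8]
grip_width: 0.0272
gripper_force: 72.2
```

jog_arm(
  hand=[0.024, 0.024, 0.024, 0.024, 0.024],
  travel=[
    [0, 0, -0.0012],
    [0, 0, -0.0012],
    [0, 0, -0.0012],
    [0, 0, 0],
    [0, 0, 0],
  ],
  yaw=[0, 0, 0, 0, 0],
)

```text
time_s: 18.42
position: [0.5084, 0.0141, 0.1771]
tool_rot: [[-0.969, 0.247, -0.0], [0.247, 0.969, 0.0], [0.0, -0.0, -1.0]]
ft_force: [0.1, -0.7, -4.2]
grip_width: 0.0273
gripper_force: 72.2
```

jog_arm(
  hand=[0.024, 0.024, 0.024, 0.024, 0.024],
  travel=[
    [0, 0, -0.0012],
    [0, 0, -0.0012],
    [0, 0, -0.0012],
    [0, 0, 0],
    [0, 0, 0],
  ],
  yaw=[0, 0, 0, 0, 0],
)

```text
time_s: 19.05
position: [0.5084, 0.0142, 0.1736]
tool_rot: [[-0.969, 0.247, -0.0], [0.247, 0.969, 0.0], [0.0, 0.0, -1.0]]
ft_force: [-0.6, 0.6, -5.6]
grip_width: 0.0271
gripper_force: 72.0
```

jog_arm(
  hand=[0.024, 0.024, 0.024, 0.024, 0.024],
  travel=[
    [0, 0, -0.001],
    [0, 0, -0.001],
    [0, 0, 0],
    [0, 0, 0],
    [0, 0, 0],
  ],
  yaw=[0, 0, 0, 0, 0],
)

```text
time_s: 19.68
position: [0.5084, 0.0141, 0.1716]
tool_rot: [[-0.969, 0.247, -0.0], [0.247, 0.969, 0.0], [0.0, -0.0, -1.0]]
ft_force: [-0.3, 0.1, -6.1]
grip_width: 0.0269
gripper_force: 71.9
```

jog_arm(
  hand=[0.024, 0.024, 0.024, 0.024, 0.024],
  travel=[
    [0, 0, -0.001],
    [0, 0, -0.001],
    [0, 0, -0.0007],
    [0, 0, 0],
    [0, 0, 0],
  ],
  yaw=[0, 0, 0, 0, 0],
)

```text
time_s: 20.3
position: [0.5084, 0.0141, 0.169]
tool_rot: [[-0.969, 0.247, -0.0], [0.247, 0.969, -0.0], [0.0, -0.0, -1.0]]
ft_force: [0.3, 0.1, -6.2]
grip_width: 0.0273
gripper_force: 71.9
```

jog_arm(
  hand=[0.024, 0.024, 0.024, 0.024, 0.024],
  travel=[
    [0, 0, 0.033],
    [0.02, -0.005, 0],
    [0.02, -0.005, 0],
    [0.02, -0.0053, 0],
    [0, 0, -0.008],
  ],
  yaw=[0, 0, 0, 0, 0],
)

```text
time_s: 20.92
position: [0.5695, -0.0016, 0.1938]
tool_rot: [[-0.969, 0.248, 0.001], [0.248, 0.969, -0.0], [-0.001, -0.0, -1.0]]
ft_force: [-0.1, 0.6, -6.3]
grip_width: 0.0272
gripper_force: 71.8
```

jog_arm(
  hand=[0.024, 0.024, 0.024, 0.024, 0.024],
  travel=[
    [0, 0, -0.003],
    [0, 0, -0.002],
    [0, 0, -0.002],
    [0, 0, -0.001],
    [0, 0, 0],
  ],
  yaw=[0, 0, 0, 0, 0],
)

```text
time_s: 21.55
position: [0.5685, -0.0011, 0.1864]
tool_rot: [[-0.969, 0.247, 0.0], [0.247, 0.969, 0.0], [-0.0, 0.0, -1.0]]
ft_force: [-1.4, 1.1, -2.5]
grip_width: 0.0273
gripper_force: 72.2
```

jog_arm(
  hand=[0.024, 0.024, 0.024, 0.024, 0.024],
  travel=[
    [0, 0, -0.0012],
    [0, 0, -0.001],
    [0, 0, -0.001],
    [0, 0, 0],
    [0, 0, 0],
  ],
  yaw=[0, 0, 0, 0, 0],
)

```text
time_s: 22.18
position: [0.5683, -0.0012, 0.1822]
tool_rot: [[-0.969, 0.247, -0.001], [0.247, 0.969, 0.0], [0.001, -0.0, -1.0]]
ft_force: [0.4, -0.6, -6.3]
grip_width: 0.0271
gripper_force: 71.9
```

jog_arm(
  hand=[0.024, 0.024, 0.024, 0.024, 0.024],
  travel=[
    [0, 0, -0.0012],
    [0, 0, -0.0012],
    [0, 0, -0.0012],
    [0, 0, 0],
    [0, 0, 0],
  ],
  yaw=[0, 0, 0, 0, 0],
)

```text
time_s: 22.8
position: [0.5685, -0.0011, 0.1792]
tool_rot: [[-0.969, 0.247, -0.0], [0.247, 0.969, 0.0], [0.0, 0.0, -1.0]]
ft_force: [-0.0, -0.1, -4.3]
grip_width: 0.0277
gripper_force: 72.0
```

jog_arm(
  hand=[0.024, 0.024, 0.024, 0.024, 0.024],
  travel=[
    [0, 0, -0.001],
    [0, 0, -0.001],
    [0, 0, 0],
    [0, 0, 0],
    [0, 0, 0],
  ],
  yaw=[0, 0, 0, 0, 0],
)

```text
time_s: 23.42
position: [0.5684, -0.0011, 0.1771]
tool_rot: [[-0.969, 0.247, -0.0], [0.247, 0.969, 0.0], [0.0, 0.0, -1.0]]
ft_force: [0.5, 0.7, -3.8]
grip_width: 0.0274
gripper_force: 72.0
```

jog_arm(
  hand=[0.024, 0.024, 0.024, 0.024, 0.024],
  travel=[
    [0, 0, -0.0012],
    [0, 0, -0.0012],
    [0, 0, -0.001],
    [0, 0, 0],
    [0, 0, 0],
  ],
  yaw=[0, 0, 0, 0, 0],
)

```text
time_s: 24.05
position: [0.5685, -0.0012, 0.1738]
tool_rot: [[-0.969, 0.247, 0.0], [0.247, 0.969, -0.0], [-0.0, -0.0, -1.0]]
ft_force: [0.6, -1.7, -3.0]
grip_width: 0.0273
gripper_force: 72.2
```

jog_arm(
  hand=[0.024, 0.024, 0.024, 0.024, 0.024],
  travel=[
    [0, 0, -0.001],
    [0, 0, -0.001],
    [0, 0, 0],
    [0, 0, 0],
    [0, 0, 0],
  ],
  yaw=[0, 0, 0, 0, 0],
)

```text
time_s: 24.68
position: [0.5684, -0.0011, 0.1717]
tool_rot: [[-0.969, 0.247, -0.0], [0.247, 0.969, 0.0], [0.0, 0.0, -1.0]]
ft_force: [0.3, -1.1, -2.8]
grip_width: 0.0271
gripper_force: 72.3
```

jog_arm(
  hand=[0.024, 0.024, 0.024, 0.024, 0.024],
  travel=[
    [0, 0, -0.001],
    [0, 0, -0.001],
    [0, 0, -0.0007],
    [0, 0, 0],
    [0, 0, 0],
  ],
  yaw=[0, 0, 0, 0, 0],
)

```text
time_s: 25.3
position: [0.5684, -0.0011, 0.1691]
tool_rot: [[-0.969, 0.247, -0.0], [0.247, 0.969, 0.0], [0.0, 0.0, -1.0]]
ft_force: [-1.1, 1.1, -2.4]
grip_width: 0.0268
gripper_force: 72.2
```

jog_arm(
  hand=[0.024, 0.024, 0.024, 0.024, 0.024],
  travel=[
    [0, 0, -0.001],
    [0, 0, 0],
    [0, 0, 0.03],
    [0, 0, 0.03],
    [0, 0, 0.03],
  ],
  yaw=[0, 0, 0, 0, 0],
)

```text
time_s: 25.92
position: [0.5681, -0.0013, 0.258]
tool_rot: [[-0.969, 0.247, -0.002], [0.247, 0.969, 0.0], [0.002, -0.0, -1.0]]
ft_force: [0.5, 0.1, -5.4]
grip_width: 0.027
gripper_force: 71.6
```

jog_arm(
  hand=[0.024, 0.024, 0.024, 0.024, 0.024],
  travel=[
    [-0.014, -0.04, 0],
    [-0.014, -0.04, 0],
    [-0.014, -0.045, 0],
    [-0.014, -0.045, 0],
    [-0.014, -0.03, 0],
  ],
  yaw=[0, 0, 0, 0, 0],
)

```text
time_s: 26.55
position: [0.4975, -0.203, 0.2571]
tool_rot: [[-0.969, 0.249, -0.002], [0.249, 0.969, 0.001], [0.002, 0.0, -1.0]]
ft_force: [0.7, 0.1, -5.7]
grip_width: 0.0272
gripper_force: 72.1
```

```bash
python3 - <<'E'
from h import *
o=env.observe();print(o['position'])
b=env.get_image('top')[:,:,::-1]
s=env.get_image('scene')[:,:,::-1]
o=np.zeros((600,800,3),np.uint8); o[:,:500]=crop(b,275,175,100,120,5); o[:500,500:]=crop(s,285,225,75,125,4)
cv2.imwrite('pics/c4.png',o)
E
```

```text
[ 0.49745887 -0.20298244  0.2570586 ]
```

View pics/c4.png

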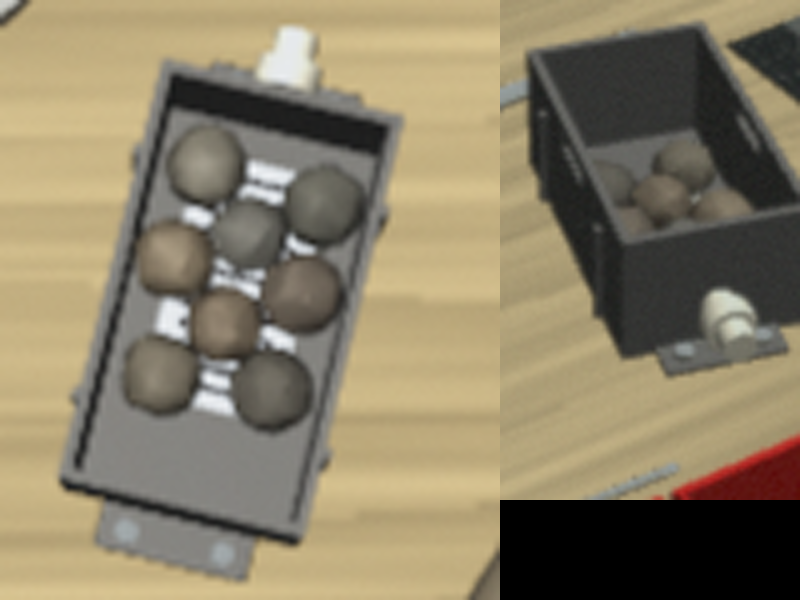

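All eight now look to be on the floor, with the two former riders at (250,235) and (225,323). I'll make one confirming press over both.

jog_arm(
  hand=[0.024, 0.024, 0.024, 0.024, 0.024],
  travel=[
    [0.01, 0.04, 0],
    [0.01, 0.045, 0],
    [0.01, 0.045, 0],
    [0.01, 0.045, 0],
    [0.0065, 0.031, 0],
  ],
  yaw=[0, 0, 0, 0, 0],
)

```text
time_s: 27.28
position: [0.5448, 0.0074, 0.2574]
tool_rot: [[-0.969, 0.246, -0.002], [0.246, 0.969, 0.001], [0.002, 0.0, -1.0]]
ft_force: [-0.2, -0.3, -5.0]
grip_width: 0.0271
gripper_force: 72.8
```

jog_arm(
  hand=[0.024, 0.024, 0.024, 0.024, 0.024],
  travel=[
    [0, 0, -0.01],
    [0, 0, -0.025],
    [0, 0, -0.025],
    [0, 0, -0.014],
    [0, 0, 0],
  ],
  yaw=[0, 0, 0, 0, 0],
)

```text
time_s: 27.9
position: [0.5446, 0.0046, 0.1832]
tool_rot: [[-0.969, 0.248, -0.002], [0.248, 0.969, 0.0], [0.002, -0.0, -1.0]]
ft_force: [-0.2, -0.5, -5.4]
grip_width: 0.0275
gripper_force: 72.9
```

jog_arm(
  hand=[0.024, 0.024, 0.024, 0.024, 0.024],
  travel=[
    [0, 0, -0.006],
    [0, 0, -0.003],
    [0, 0, -0.002],
    [0, 0, -0.002],
    [0, 0, 0],
  ],
  yaw=[0, 0, 0, 0, 0],
)

```text
time_s: 28.52
position: [0.5449, 0.0048, 0.1711]
tool_rot: [[-0.969, 0.247, -0.0], [0.247, 0.969, 0.0], [0.0, -0.0, -1.0]]
ft_force: [-0.2, 0.8, -6.1]
grip_width: 0.027
gripper_force: 73.0
```

jog_arm(
  hand=[0.024, 0.024, 0.024, 0.024, 0.024],
  travel=[
    [0, 0, -0.001],
    [0, 0, -0.001],
    [0, 0, -0.001],
    [0, 0, 0],
    [0, 0, 0],
  ],
  yaw=[0, 0, 0, 0, 0],
)

```text
time_s: 29.15
position: [0.545, 0.0048, 0.1682]
tool_rot: [[-0.969, 0.247, 0.0], [0.247, 0.969, -0.0], [-0.0, 0.0, -1.0]]
ft_force: [-0.9, 0.2, -4.9]
grip_width: 0.0271
gripper_force: 73.2
```

jog_arm(
  hand=[0.024, 0.024, 0.024, 0.024, 0.024],
  travel=[
    [0, 0, -0.001],
    [0, 0, 0],
    [0, 0, 0],
    [0, 0, 0],
    [0, 0, 0],
  ],
  yaw=[0, 0, 0, 0, 0],
)

```text
time_s: 29.78
position: [0.5453, 0.0048, 0.1678]
tool_rot: [[-0.969, 0.247, 0.001], [0.247, 0.969, -0.0], [-0.001, 0.0, -1.0]]
ft_force: [-0.4, 1.2, 6.1]
grip_width: 0.027
gripper_force: 74.6
```

Firm stop with the underside at 0.041, the height of a single layer. Returning the tamper to the bench.

jog_arm(
  hand=[0.024, 0.024, 0.024, 0.024, 0.024],
  travel=[
    [0, 0, 0.02],
    [0, 0, 0.035],
    [0, 0, 0.035],
    [-0.01, -0.035, 0],
    [-0.01, -0.04, 0],
  ],
  yaw=[0, 0, 0, 0, 0],
)

```text
time_s: 30.4
position: [0.5244, -0.0706, 0.2564]
tool_rot: [[-0.969, 0.246, -0.001], [0.246, 0.969, 0.0], [0.001, -0.0, -1.0]]
ft_force: [-0.0, -0.4, -6.1]
grip_width: 0.0269
gripper_force: 73.1
```

jog_arm(
  hand=[0.024, 0.024, 0.024, 0.024, 0.024],
  travel=[
    [-0.01, -0.045, 0],
    [-0.01, -0.04, 0],
    [-0.01, -0.035, 0],
    [-0.01, -0.02, -0.01],
    [0, 0, -0.03],
  ],
  yaw=[0, 0, 0, 0, 0],
)

```text
time_s: 31.02
position: [0.4846, -0.212, 0.2168]
tool_rot: [[-0.968, 0.25, 0.001], [0.25, 0.968, -0.001], [-0.002, -0.001, -1.0]]
ft_force: [0.4, 0.3, -6.7]
grip_width: 0.027
gripper_force: 73.1
```

jog_arm(
  hand=[0.024, 0.024, 0.024, 0.024, 0.024],
  travel=[
    [0, 0, -0.035],
    [0, 0, -0.03],
    [0, 0, -0.016],
    [0, 0, -0.005],
    [0, 0, 0],
  ],
  yaw=[0, 0, 0, 0, 0],
)

```text
time_s: 31.65
position: [0.485, -0.2102, 0.131]
tool_rot: [[-0.969, 0.247, -0.0], [0.247, 0.969, 0.0], [0.0, 0.0, -1.0]]
ft_force: [0.4, 0.2, -5.4]
grip_width: 0.0275
gripper_force: 73.0
```

jog_arm(
  hand=[0.024, 0.024, 0.024, 0.024, 0.024],
  travel=[
    [0, 0, -0.0015],
    [0, 0, -0.0015],
    [0, 0, -0.0007],
    [0, 0, 0],
    [0, 0, 0],
  ],
  yaw=[0, 0, 0, 0, 0],
)

```text
time_s: 32.28
position: [0.485, -0.2102, 0.1275]
tool_rot: [[-0.969, 0.247, 0.0], [0.247, 0.969, -0.0], [-0.0, -0.0, -1.0]]
ft_force: [-0.8, 0.1, -4.4]
grip_width: 0.0273
gripper_force: 73.0
```

jog_arm(
  hand=[0.024, 0.024, 0.024, 0.024, 0.024],
  travel=[
    [0, 0, -0.0006],
    [0, 0, 0],
    [0, 0, 0],
    [0, 0, 0],
    [0, 0, 0],
  ],
  yaw=[0, 0, 0, 0, 0],
)

```text
time_s: 32.9
position: [0.485, -0.2102, 0.1272]
tool_rot: [[-0.969, 0.247, 0.0], [0.247, 0.969, -0.0], [-0.0, -0.0, -1.0]]
ft_force: [-3.3, 1.7, 5.6]
grip_width: 0.0273
gripper_force: 74.3
```

jog_arm(
  hand=[0.032, 0.045, 0.06, 0.085, 0.085],
  travel=[
    [0, 0, 0],
    [0, 0, 0],
    [0, 0, 0],
    [0, 0, 0],
    [0, 0, 0],
  ],
  yaw=[0, 0, 0, 0, 0],
)

```text
time_s: 33.52
position: [0.485, -0.2102, 0.1268]
tool_rot: [[-0.969, 0.247, 0.0], [0.247, 0.969, 0.0], [-0.0, 0.0, -1.0]]
ft_force: [-0.0, 0.0, -0.2]
grip_width: 0.0848
gripper_force: 0.0
```

jog_arm(
  hand=[0.085, 0.085, 0.085, 0.085, 0.085],
  travel=[
    [0, 0, 0.02],
    [0, 0, 0.04],
    [0, 0, 0.04],
    [-0.03, -0.03, 0.02],
    [-0.03, -0.03, 0],
  ],
  yaw=[0, 0, 0, 0, 0],
)

```text
time_s: 34.15
position: [0.4247, -0.271, 0.2485]
tool_rot: [[-0.969, 0.246, 0.003], [0.246, 0.969, -0.003], [-0.003, -0.002, -1.0]]
ft_force: [0.4, -1.2, -0.5]
grip_width: 0.0849
gripper_force: 0.0
```

jog_arm(
  hand=[0.085, 0.085, 0.085, 0.085, 0.085],
  travel=[
    [-0.02, -0.03, 0],
    [-0.01, -0.03, 0],
    [0, 0, 0],
    [0, 0, 0],
    [0, 0, 0],
  ],
  yaw=[0, 0, 0, 0, 0],
)

```text
time_s: 34.78
position: [0.3953, -0.3294, 0.2469]
tool_rot: [[-0.969, 0.246, 0.0], [0.246, 0.969, 0.0], [0.0, 0.0, -1.0]]
ft_force: [-0.4, 0.5, 0.1]
grip_width: 0.085
gripper_force: 0.0
```

```bash
python3 - <<'E'
from h import *
b=env.get_image('top')[:,:,::-1]; s=env.get_image('scene')[:,:,::-1]
o=np.zeros((600,800,3),np.uint8); o[:,:500]=crop(b,275,175,100,120,5); o[:300,500:]=crop(s,150,220,300,300,1)[:300,:300] if 0 else cv2.resize(s[200:350,150:300],(300,300)); o[300:,500:]=cv2.resize(b[190:340,150:300],(300,300))
cv2.imwrite('pics/c5.png',o)
E
```

```text
(no output)
```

View pics/c5.png

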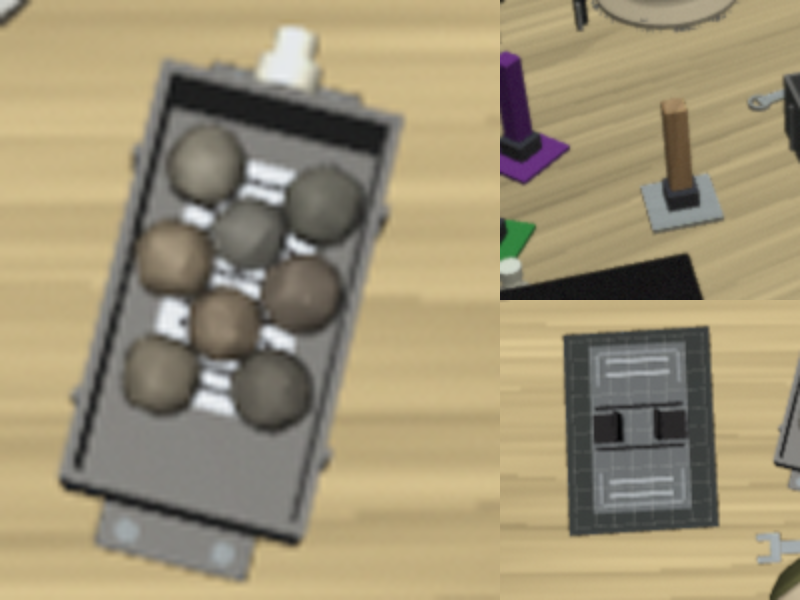

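The picture shows the eight stones in one layer, the cover right way up within the mat and the tamper standing upright beside the housing. Handing in.

```bash
python3 -c "
from rig import env
print(env.close_job())"
```

```text
the job is handed in; nothing more can be done
None
```

I handed the job in at about 35 s: the cover lies right way up on the mat, all eight stones look to be in one level layer, and the tamper stands upright beside the housing, about 75 mm closer to it than at the start.

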